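# Find the tired spring leaf and unclamp it

### The job

One of the three steel spring leaves for the box lids has gone soft. Working from the robot's left to its right, press the free end of each leaf down to its stop and feel how stiff it is, without ramming it, and let it spring back; then swing the clamp lever of the softest leaf fully open so that the leaf can be taken out. Leave the other two leaves clamped and the things lying around where they are.

Things in the scene. Friction and masses are not known exactly. Their poses are not given: they have to be found in the camera images.
- jig_a: One of three like bending jigs fixed to the table, in shuffled places: plywood board 215 x 60 x 12 mm, wooden clamp block (50 x 60 mm, top at 64 mm) at its +x end. Origin under the board, z up; board spans x -115 to +100 mm. A steel leaf 30 x 4 mm leaves the clamp at x = +30, z = 48 mm and runs level 145 mm to -x, roughly towards the robot, over a stop block. The letter tells neither place nor stiffness.
- tip_a (a point): Point on the upper face of the leaf of jig_a near its free end, where to press down, 120 mm from the clamp; 50 mm above the table at rest, 18 mm lower at the stop.
- leaf_a (a joint): Bending of the leaf of jig_a in rad: 0 at rest (the soft leaf keeps a set of 0.004, too little to see), 0.15 at the stop. It acts as a sprung hinge at the clamp's edge and springs back by itself. Force at the tip just before the stop: about 4 N for the soft leaf, more than twice that but under 15 N for each of the others. At the stop it turns rigid.
- pivot_a (a point): Vertical pivot axis of the clamp lever of jig_a, in the middle of the clamp block (jig x = +55 mm), 73 mm above the table, at mid-height of the lever's bar.
- knob_a (a point): Grip point of this clamp lever: the upright wooden knob, a cylinder 22 mm across and 30 mm tall (79 to 109 mm above the table) on the end of a flat steel bar (14 mm wide, 12 mm thick), 75 mm from the pivot. This point lies on the knob's axis, 97 mm above the table.
- lever_a (a joint): Swing of the clamp lever of jig_a in rad. 0: clamped, the bar points across the jig to the jig's +y. It swings level, clockwise seen from above, to 1.45, open, where it points almost along the jig's +x, away from the leaf. It stays where it is left; about 2 N at the knob moves it.
- jig_b: One of three like bending jigs fixed to the table, in shuffled places: plywood board 215 x 60 x 12 mm, wooden clamp block (50 x 60 mm, top at 64 mm) at its +x end. Origin under the board, z up; board spans x -115 to +100 mm. A steel leaf 30 x 4 mm leaves the clamp at x = +30, z = 48 mm and runs level 145 mm to -x, roughly towards the robot, over a stop block. The letter tells neither place nor stiffness.
- tip_b (a point): Point on the upper face of the leaf of jig_b near its free end, where to press down, 120 mm from the clamp; 50 mm above the table at rest, 18 mm lower at the stop.
- leaf_b (a joint): Bending of the leaf of jig_b in rad: 0 at rest (the soft leaf keeps a set of 0.004, too little to see), 0.15 at the stop. It acts as a sprung hinge at the clamp's edge and springs back by itself. Force at the tip just before the stop: about 4 N for the soft leaf, more than twice that but under 15 N for each of the others. At the stop it turns rigid.
- pivot_b (a point): Vertical pivot axis of the clamp lever of jig_b, in the middle of the clamp block (jig x = +55 mm), 73 mm above the table, at mid-height of the lever's bar.
- knob_b (a point): Grip point of this clamp lever: the upright wooden knob, a cylinder 22 mm across and 30 mm tall (79 to 109 mm above the table) on the end of a flat steel bar (14 mm wide, 12 mm thick), 75 mm from the pivot. This point lies on the knob's axis, 97 mm above the table.
- lever_b (a joint): Swing of the clamp lever of jig_b in rad. 0: clamped, the bar points across the jig to the jig's +y. It swings level, clockwise seen from above, to 1.45, open, where it points almost along the jig's +x, away from the leaf. It stays where it is left; about 2 N at the knob moves it.
- jig_c: One of three like bending jigs fixed to the table, in shuffled places: plywood board 215 x 60 x 12 mm, wooden clamp block (50 x 60 mm, top at 64 mm) at its +x end. Origin under the board, z up; board spans x -115 to +100 mm. A steel leaf 30 x 4 mm leaves the clamp at x = +30, z = 48 mm and runs level 145 mm to -x, roughly towards the robot, over a stop block. The letter tells neither place nor stiffness.
- tip_c (a point): Point on the upper face of the leaf of jig_c near its free end, where to press down, 120 mm from the clamp; 50 mm above the table at rest, 18 mm lower at the stop.
- leaf_c (a joint): Bending of the leaf of jig_c in rad: 0 at rest (the soft leaf keeps a set of 0.004, too little to see), 0.15 at the stop. It acts as a sprung hinge at the clamp's edge and springs back by itself. Force at the tip just before the stop: about 4 N for the soft leaf, more than twice that but under 15 N for each of the others. At the stop it turns rigid.
- pivot_c (a point): Vertical pivot axis of the clamp lever of jig_c, in the middle of the clamp block (jig x = +55 mm), 73 mm above the table, at mid-height of the lever's bar.
- knob_c (a point): Grip point of this clamp lever: the upright wooden knob, a cylinder 22 mm across and 30 mm tall (79 to 109 mm above the table) on the end of a flat steel bar (14 mm wide, 12 mm thick), 75 mm from the pivot. This point lies on the knob's axis, 97 mm above the table.
- lever_c (a joint): Swing of the clamp lever of jig_c in rad. 0: clamped, the bar points across the jig to the jig's +y. It swings level, clockwise seen from above, to 1.45, open, where it points almost along the jig's +x, away from the leaf. It stays where it is left; about 2 N at the knob moves it.
- screwdriver: Screwdriver lying between two jigs, 150 mm long, origin under its middle. A bystander.
- batten: Pine batten 120 x 28 x 20 mm lying between two jigs, origin under its middle. A bystander.
- tape: Tape measure standing beyond the jigs, 68 x 36 x 62 mm, origin under its middle. A bystander.
- hammer: Hammer, 280 mm long, lying at the robot's right of the jigs. A bystander.
- clamp: Bar clamp, 360 mm long, black, lying flat at the robot's left of the jigs. A bystander.
- offcut: Pine offcut 90 x 110 x 20 mm lying beyond the jigs, origin under its middle. A bystander.
Not all that is in view belongs to the job. Leave any blue look-alike of the jig_a alone.

How it is judged (in metres and radians):
On the way, in this order (a step that is already met when the one before it is completed fails the run):
1. the leaf of the left jig (seen from the robot) is pressed down to its stop (at least 0.13 of 0.15 rad) for 0.2 s (((world y of jig_a above 0.1 m and value of joint leaf_a above 0.13 rad) or (world y of jig_b above 0.1 m and value of joint leaf_b above 0.13 rad) or (world y of jig_c above 0.1 m and value of joint leaf_c above 0.13 rad))), for 0.2 s.
2. the leaf of the middle jig (seen from the robot) is pressed down to its stop (at least 0.13 of 0.15 rad) for 0.2 s (((world y of jig_a between -0.1 and 0.1 m and value of joint leaf_a above 0.13 rad) or (world y of jig_b between -0.1 and 0.1 m and value of joint leaf_b above 0.13 rad) or (world y of jig_c between -0.1 and 0.1 m and value of joint leaf_c above 0.13 rad))), for 0.2 s.
3. the leaf of the right jig (seen from the robot) is pressed down to its stop (at least 0.13 of 0.15 rad) for 0.2 s (((world y of jig_a below -0.1 m and value of joint leaf_a above 0.13 rad) or (world y of jig_b below -0.1 m and value of joint leaf_b above 0.13 rad) or (world y of jig_c below -0.1 m and value of joint leaf_c above 0.13 rad))), for 0.2 s.
4. the clamp lever of the softest leaf is swung open (more than 1.1 rad) (((value of joint lever_a above 1.1 rad and value of joint leaf_a above 0.002 rad) or (value of joint lever_b above 1.1 rad and value of joint leaf_b above 0.002 rad) or (value of joint lever_c above 1.1 rad and value of joint leaf_c above 0.002 rad))), for 0.2 s.
At the end, for the whole second after the job is handed in: The clamp lever of the softest leaf stands open (more than 1.1 of 1.45 rad) and still, the other two levers are closed (under 0.4 rad), and all three leaves have sprung back up (under 0.03 rad) (((value of joint lever_a above 1.1 rad and value of joint leaf_a between 0.002 and 0.03 rad and velocity of joint lever_a between -0.05 and 0.05 rad/s and value of joint each of lever_b, lever_c below 0.4 rad and value of joint each of leaf_b, leaf_c below 0.03 rad) or (value of joint lever_b above 1.1 rad and value of joint leaf_b between 0.002 and 0.03 rad and velocity of joint lever_b between -0.05 and 0.05 rad/s and value of joint each of lever_a, lever_c below 0.4 rad and value of joint each of leaf_a, leaf_c below 0.03 rad) or (value of joint lever_c above 1.1 rad and value of joint leaf_c between 0.002 and 0.03 rad and velocity of joint lever_c between -0.05 and 0.05 rad/s and value of joint each of lever_a, lever_b below 0.4 rad and value of joint each of leaf_a, leaf_b below 0.03 rad))); the robot touches nothing.
It fails at once if the clamp lever of a leaf that is not the softest is swung more than 0.6 rad ((value of joint lever_a above 0.6 rad and value of joint leaf_a below 0.002 rad) or (value of joint lever_b above 0.6 rad and value of joint leaf_b below 0.002 rad) or (value of joint lever_c above 0.6 rad and value of joint leaf_c below 0.002 rad)).
It fails at once if a jig (leaf, stop, clamp or lever) is loaded with more than 45 N (contact force between anything else and jig_a above 45 N or contact force between anything else and jig_b above 45 N or contact force between anything else and jig_c above 45 N).
It fails at once if a bystander is moved more than 40 mm (distance of any of screwdriver, batten, tape, hammer, clamp, offcut from where it was at the start of the episode above 0.04 m).
It also fails if it takes over 67 s, if anything falls off the work surface, if the arm or the gripper's body presses on something with over 40 N, if the wrist force passes 120 N, or if a joint passes its speed limit or range.

### The arm

A 7-joint arm with a two-finger parallel gripper is mounted at the origin on the work surface. World frame = base frame: x ahead of the robot, y to its left, z up, the work surface at z = 0. Lengths are in mm, angles in degrees, forces in N, time in s.
With the tool pointing down it reaches from about 400 to 750 mm from the base axis. Payload 19.5 kg.
Tool frame: the origin (TCP) lies midway between the tips of the shut fingers; the grasp point (between the pads) lies pinch_z behind it (pinch_z is the distance from the TCP to the grasp point, in mm); y points along the fingers, z is the direction in which the jaws open and shut, and the axes are right-handed (so a half turn about y gives the same grasp; the last joint's range is limited). The gripper opens to 85 mm and grips with 20 to 120 N. Pads are 22 mm wide; open, the fingers measure 114 mm over their backs; the gripper's body (76 mm by 85 mm) begins 54 mm behind the grasp point. The pads swing forward as they close: fully open they stand 13 mm farther back than shut.
Start: joints at [64.933, 40.479, -1.581, 85.061, 1.261, 54.483, -4.326], TCP at [221.68, -530.521, 231.268] pointing down, gripper open.
Joint ranges: [-155.06, 155.06], [-18.47, 123.98], [-90, 86.84], [0, 140.48], [-83.41, 263.41], [0, 116], [-161.91, 161.91]. Speed limits (degrees/s): [108.29, 108.29, 147.25, 147.25, 172.46, 172.46, 172.46].

### API

Orientations are given as a 3x3 rotation matrix whose columns are the frame's x, y, z axes.
In Python, from workcell import * gives the robot as it stands.
- The arm moves only by the shell command python3 -m inch 'ROWS' [FORCE]. ROWS is JSON, a list of rows, each a list of 3 entries, a list of its own where there are three numbers: the opening, from -1 (shut) to 1 (fully open), so that 0 is half open, then the shift along the tool's x, y, z in mm, then the turn about the tool's y in rad. A call has exactly 8 rows; each row is the pose to reach, as a shift and turn from the pose commanded when the call began, along the tool's axes at that moment; what a row does not reach only later rows make up. A row lasts 1/10 s, in which the tool goes at most 50 mm and 8.59 degrees, less where a joint would pass 70% of its speed; a pose out of reach is approached as far as the arm can. A call with a gripper value outside its range is refused whole. The fingers move at their own pace and stop on an object; FORCE is the grip in N (left out, the last holds). Time passes only in rows, so rows that repeat a pose let the fingers close, or fill a call up. It gives the time, the measured TCP pose, the force and the opening at its end, in the units of the state.
- get_state(): the state, without advancing time (a new reading comes with each control period).
- grab_frame(name): name is "side" or "top" or "wrist"; returns (picture, depth): 384x512x3 uint8, red, green, blue; 384x512 float32, mm along the optical axis (not along the pixel's ray), 0 where there is no reading.
- calibration(name): a dict with "fx", "fy", "cx", "cy" (pixels), "pose" (4x4, takes a point from camera to world coordinates). Camera axes: x right, y down, z forward; pixel columns grow to the right and rows downward; lengths in mm; the calibration is good to about 2 mm. A picture is of the moment at which its call begins: read the wrist's pose just before it. calibration takes no time and is no camera call; for the wrist camera it gives the pose at the moment of the call.
- job_done(): hands the job in, once; it reports no verdict.
The state is a dict: "time": time; "qpos": joint angles; "qvel": joint speeds; "effort": joint torques, N m; "eef_pos": TCP position; "tool_rot": TCP orientation; "force": force on the tool from outside, world axes, zero at the start; "torque": the same for the moment, N m; "width": finger opening in mm.
Only numpy, scipy, OpenCV 4.12 (cv2) and the standard library are available. Lean on these libraries where they do the work, as an engineer would, in place of code of your own. Each camera call takes 0.05 s, during which the arm holds its last target.

## Working session

There is one attempt and no reset: what is moved stays moved. The work goes in short steps, Python scripts to look and compute and a shell command to move; the robot and the scene stay as the last step left them, time stands still between calls to the robot, and variables do not carry over. Pictures are saved under pics/ and viewed, and the job is handed in when it is done.

```bash
ls; mkdir -p pics; cat > h.py <<'E'
from workcell import *
import numpy as np, cv2
def save(n,im,crop=None,s=1):
    if crop: im=im[crop[1]:crop[3],crop[0]:crop[2]]
    im=cv2.resize(im,None,fx=s,fy=s,interpolation=cv2.INTER_CUBIC)
    cv2.imwrite(f'pics/{n}.png',im[...,::-1])
def ray(c,u,v):
    P=np.array(c['pose']);d=P[:3,:3]@np.array([(u-c['cx'])/c['fx'],(v-c['cy'])/c['fy'],1.]);return P[:3,3],d
def onz(c,u,v,z):
    o,d=ray(c,u,v);return o+d*(z-o[2])/d[2]
def pt(c,D,u,v):
    o,d=ray(c,u,v);return o+d*D[int(round(v)),int(round(u))]
E
python3 - <<'E'
from h import *
s=get_state();print(s)
for n in('top','side'):
    p,d=grab_frame(n);save(n+'0',p,None,1.5);np.savez(f'{n}0.npz',p=p,d=d);c=calibration(n);print(n,c['fx'],c['cx'],c['cy'],np.round(c['pose'],3))
E
```

```text
pics
{'time': 0.0, 'qpos': array([64.93177608, 40.51267663, -1.58156417, 85.08251489,  1.25989241,
       54.4813315 , -4.32728355]), 'qvel': array([-0.00784428, -0.08905644,  0.0258328 ,  0.0700855 ,  0.02868965,
       -0.14731059,  0.09432565]), 'effort': array([ 7.37097689e-04, -8.83185983e+01,  1.23496771e+00, -2.36166197e+01,
        1.70269143e-02,  6.35334858e-03,  7.98573001e-05]), 'eef_pos': array([ 221.60395953, -530.31729427,  230.84783768]), 'tool_rot': array([[-9.22695824e-01, -4.27405939e-04,  3.85528513e-01],
       [-3.85528749e-01,  9.40911754e-04, -9.22695344e-01],
       [ 3.16171605e-05, -9.99999466e-01, -1.03295262e-03]]), 'force': array([ 1.07041603, -0.76174728, -0.39396567]), 'torque': array([-0.00711177,  0.0615299 ,  0.02227154]), 'width': 85.35007514951148}
top 425.337028834218 255.70525716510554 189.24648927308291 [[-8.00000e-03 -9.97000e-01  7.00000e-02  4.72804e+02]
 [-1.00000e+00  8.00000e-03  4.00000e-03 -8.27690e+01]
 [-4.00000e-03 -7.00000e-02 -9.98000e-01  1.66666e+03]
 [ 0.00000e+00  0.00000e+00  0.00000e+00  1.00000e+00]]
side 429.14158561923 261.25067475676826 194.9498420080745 [[-9.860000e-01 -6.900000e-02  1.510000e-01  3.918470e+02]
 [-1.640000e-01  5.290000e-01 -8.320000e-01  1.098275e+03]
 [-2.300000e-02 -8.460000e-01 -5.330000e-01  8.500320e+02]
 [ 0.000000e+00  0.000000e+00  0.000000e+00  1.000000e+00]]
```

View pics/top0.png

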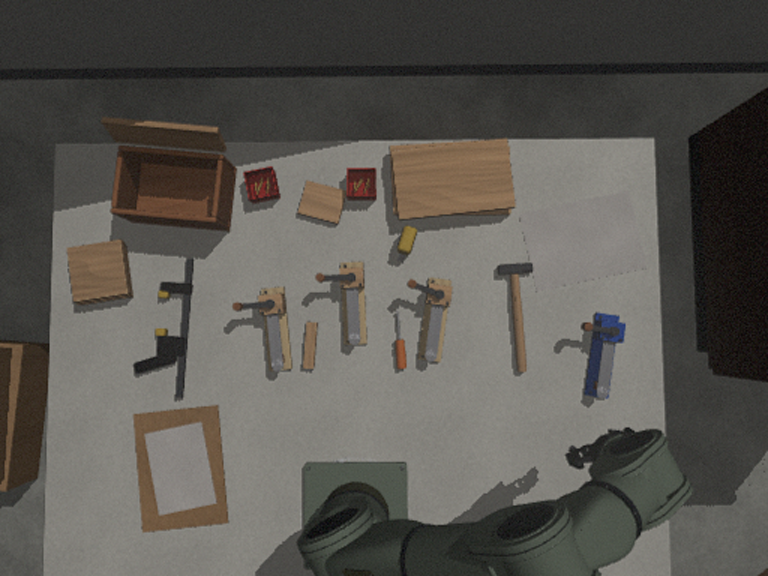

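View pics/side0.png

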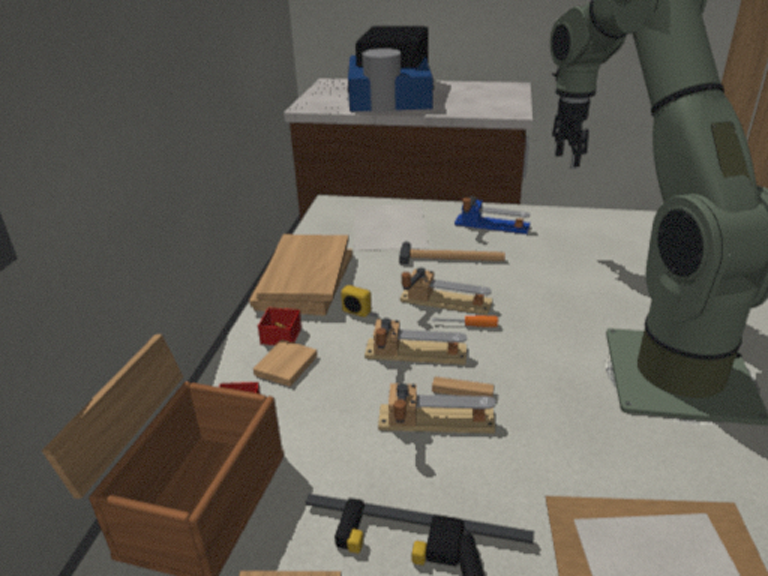

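The top view shows three wooden jigs with their leaf and lever at about (277,330), (353,305) and (436,320) in the enlarged picture. The blue look-alike is at (603,355), and I'll leave it alone. The screwdriver and batten lie between the jigs. Next I'll enlarge that area.

```bash
python3 - <<'E'
from h import *
d=np.load('top0.npz');save('topc',d['p'],(145,165,310,255),4.8)
d=np.load('side0.npz');save('sidec',d['p'],(235,170,345,295),4.8)
E
```

```text
(no output)
```

View pics/topc.png

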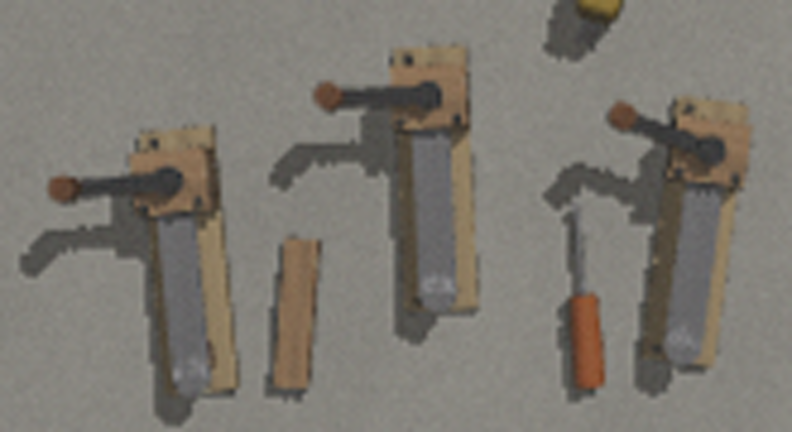

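View pics/sidec.png

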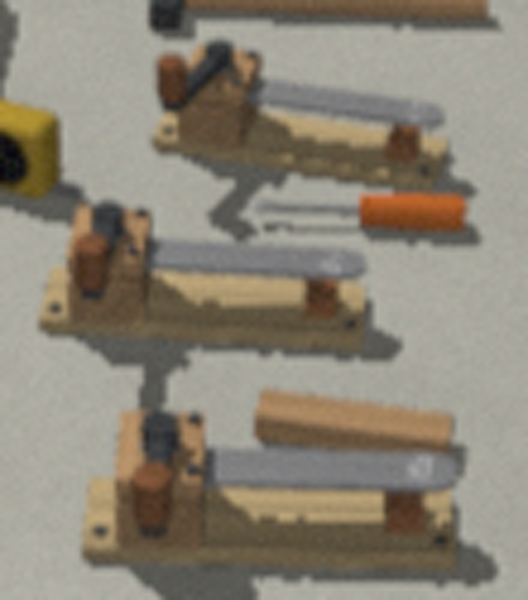

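```bash
python3 - <<'E'
from h import *
D=np.load('top0.npz');p=D['p'];d=D['d'];c=calibration('top')
v,u=np.mgrid[:384,:512]
P=np.array(c['pose']);cam=np.stack([(u-c['cx'])/c['fx']*d,(v-c['cy'])/c['fy']*d,d],-1)
W=cam@P[:3,:3].T+P[:3,3]
print('table z',np.median(W[240:250,220:300,2]))
def reg(m,lo=20):
    n,l,st,ce=cv2.connectedComponentsWithStats(m.astype(np.uint8))
    return [(l==i) for i in range(1,n) if st[i,4]>lo]
box=(u>145)&(u<310)&(v>165)&(v<255)
hsv=cv2.cvtColor(p,cv2.COLOR_RGB2HSV)
print('leaves')
for m in reg((W[...,2]>38)&(W[...,2]<58)&box&(hsv[...,1]<60),60):
    q=W[m];ctr=q.mean(0);r=cv2.minAreaRect(q[:,:2].astype(np.float32));(vx,vy,x0,y0)=cv2.fitLine(q[:,:2].astype(np.float32),cv2.DIST_HUBER,0,.01,.01).ravel()
    print(m.sum(),ctr.round(1),np.median(q[:,2]).round(1),'rect',np.round(r[0],1),np.round(r[1],1),'dir',np.degrees(np.arctan2(vy,vx)).round(1),'x',q[:,0].min().round(1),q[:,0].max().round(1), 'px',u[m].mean().round(1),v[m].mean().round(1))
print('knobs/high')
for m in reg((W[...,2]>95)&(W[...,2]<125)&box,4):
    q=W[m];print(m.sum(),q.mean(0).round(1),np.median(q[:,2]).round(1),'px',u[m].mean().round(1),v[m].mean().round(1))
print('blocks')
for m in reg((W[...,2]>58)&(W[...,2]<90)&box,30):
    q=W[m];print(m.sum(),q.mean(0).round(1),np.median(q[:,2]).round(1),'px',u[m].mean().round(1),v[m].mean().round(1))
np.save('Wtop.npy',W)
# leaf tip raycast at z=50 from zoomed px: tip press region
for n,(a,b) in dict(L=(188,360),M=(436,290),R=(683,345)).items(): print(n,onz(c,145+a/4.8,165+b/4.8,50).round(1))
for n,(a,b) in dict(L=(63,188),M=(327,96),R=(621,115)).items(): print('knob',n,onz(c,145+a/4.8,165+b/4.8,109).round(1))
for n,(a,b) in dict(L=(170,180),M=(428,95),R=(708,150)).items(): print('piv',n,onz(c,145+a/4.8,165+b/4.8,80).round(1))
cs=calibration('side')
for n,(a,b) in dict(L=(425,468),M=(340,262),R=(420,115)).items(): print('side tip',n,onz(cs,235+a/4.8,170+b/4.8,50).round(1))
for n,(a,b) in dict(L=(153,470),M=(92,240),R=(173,62)).items(): print('side knobtop',n,onz(cs,235+a/4.8,170+b/4.8,109).round(1))
E
```

```text
table z -0.6842062080655751
leaves
295 [508.    2.5  48.5] 48.7 rect [506.9   2.6] [141.5  30.3] dir 2.8 x 436.4 577.1 px 235.0 210.1
297 [ 463.7 -201.4   48.4] 48.3 rect [ 463.4 -201.3] [ 29.9 142.7] dir -8.6 x 393.0 533.3 px 288.8 221.4
304 [442.7 200.3  48.9] 48.8 rect [441.9 200.8] [143.9  31.3] dir 5.4 x 370.2 513.8 px 182.9 227.8
knobs/high
28 [600.7  80.9 108.4] 108.8 px 212.7 184.7
28 [ 583.8 -144.9  107.1] 107.1 px 274.1 188.8
30 [530.5 283.2 107.4] 108.3 px 157.6 204.2
blocks
232 [602.8  13.9  69.2] 66.6 px 231.5 184.8
232 [ 560.8 -208.6   68.8] 66.3 px 290.7 195.5
235 [536.8 218.5  69.1] 66.0 px 177.2 202.8
L [396.6 195.1  50. ]
M [450.   -0.5  50. ]
R [ 405.3 -194.8   50. ]
knob L [530.7 281.  109. ]
knob M [599.5  79.2 109. ]
knob R [ 583.  -145.7  109. ]
piv L [537.3 204.5  80. ]
piv M [602.    3.4  80. ]
piv R [ 557.2 -214.2   80. ]
side tip L [387.2 195.1  50. ]
side tip M [450.7   2.9  50. ]
side tip R [ 407.2 -185.1   50. ]
side knobtop L [530.  283.4 109. ]
side knobtop M [599.5  81.2 109. ]
side knobtop R [ 581.2 -138.6  109. ]
```

Both views agree on heights and positions: the leaf tops are at about 49 mm and the knob tops at about 108 mm. The press points come out at L (395,196), M (460,0) and R (416,-194). I'll shut the gripper and travel around in an arc above the table.

```bash
python3 -m inch '[[-1,[-43,0,-20],0.04],[-1,[-87,0,-40],0.09],[-1,[-130,0,-60],0.13],[-1,[-173,0,-80],0.17],[-1,[-216,0,-100],0.22],[-1,[-260,0,-120],0.26],[-1,[-303,0,-140],0.3],[-1,[-346,0,-159],0.345]]' 20
```

```text
time: 0.9
eef_pos: [480.7, -248.6, 231.2]
tool_rot: [[-0.999, -0.0, 0.049], [-0.049, 0.0, -0.999], [0.0, -1.0, -0.0]]
force: [1.1, -1.4, -0.1]
width: -0.2
```

```bash
python3 -m inch '[[-1,[-2,0,-50],0],[-1,[-5,0,-100],0],[-1,[-7,0,-150],0],[-1,[-10,0,-200],0],[-1,[-5,0,-250],0],[-1,[5,0,-300],0],[-1,[15,0,-350],0],[-1,[25,0,-398],0]]'
```

```text
time: 1.7
eef_pos: [434.0, 146.2, 231.3]
tool_rot: [[-0.999, -0.0, 0.051], [-0.051, 0.0, -0.999], [0.0, -1.0, -0.0]]
force: [1.6, 0.5, -0.3]
width: -0.0
```

```bash
python3 -m inch '[[-1,[18,20,-26],0],[-1,[36,50,-51],0],[-1,[36,90,-51],0],[-1,[36,125,-51],0],[-1,[36,150,-51],0],[-1,[36,156,-51],0],[-1,[36,156,-51],0],[-1,[36,156,-51],0]]'
python3 - <<'E'
from h import *
for n in('wrist','side'):
    p,d=grab_frame(n);np.savez(n+'1.npz',p=p,d=d);save(n+'1',p,None,1.5) if n=='wrist' else save(n+'1',p,(230,160,360,300),4)
s=get_state();print(s['eef_pos'],s['force'],s['torque'])
E
```

```text
time: 2.5
eef_pos: [396.7, 193.6, 76.3]
tool_rot: [[-0.999, 0.001, 0.051], [-0.051, 0.001, -0.999], [-0.001, -1.0, -0.001]]
force: [-0.9, 0.4, 0.5]
width: -0.4
[396.74836685 193.72784932  76.42548682] [ 0.31165344 -0.1747956   0.2372468 ] [ 0.01652298 -0.01066086 -0.05115181]
```

View pics/wrist1.png

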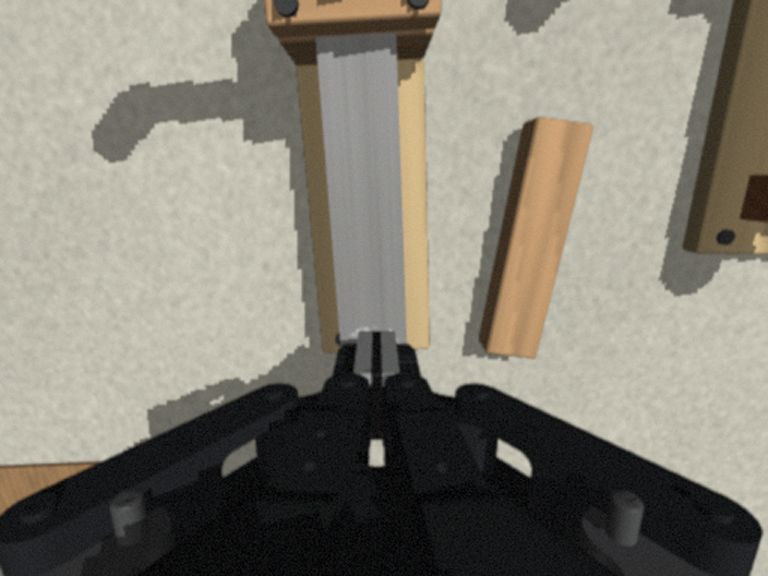

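View pics/side1.png

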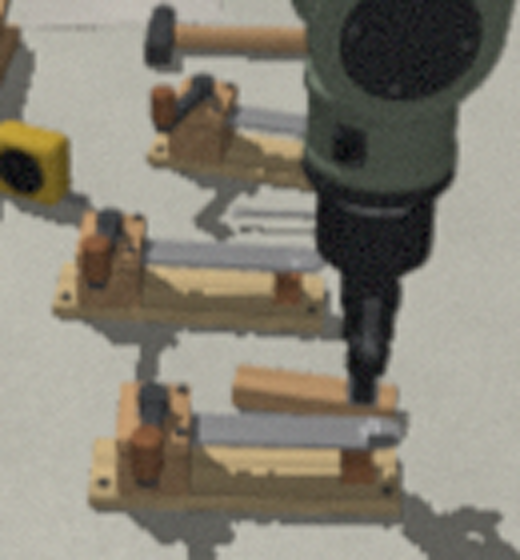

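The shut fingers stand over the left leaf near its free end: fingertips at (376,340) in the wrist view, leaf at x 340–405. The batten is clear of them. Now I'll press gently in small steps.

```bash
python3 -m inch '[[-1,[0,8,0],0],[-1,[0,16,0],0],[-1,[0,21,0],0],[-1,[0,24,0],0],[-1,[0,25,0],0],[-1,[0,25,0],0],[-1,[0,25,0],0],[-1,[0,25,0],0]]'
python3 -m inch '[[-1,[0,1,0],0],[-1,[0,2,0],0],[-1,[0,3,0],0],[-1,[0,4,0],0],[-1,[0,5,0],0],[-1,[0,6,0],0],[-1,[0,6,0],0],[-1,[0,6,0],0]]'
```

```text
time: 3.4
eef_pos: [396.4, 193.5, 50.5]
tool_rot: [[-0.999, 0.0, 0.051], [-0.051, 0.0, -0.999], [-0.0, -1.0, -0.0]]
force: [-0.3, 0.7, -1.0]
width: 0.3
time: 4.2
eef_pos: [396.4, 193.5, 44.3]
tool_rot: [[-0.999, 0.0, 0.051], [-0.051, 0.0, -0.999], [-0.0, -1.0, -0.0]]
force: [1.3, 0.5, 3.9]
width: 0.1
```

```bash
python3 -m inch '[[-1,[0,1,0],0],[-1,[0,2,0],0],[-1,[0,3,0],0],[-1,[0,4,0],0],[-1,[0,5,0],0],[-1,[0,5,0],0],[-1,[0,5,0],0],[-1,[0,5,0],0]]'
```

```text
time: 5.0
eef_pos: [396.6, 193.5, 39.4]
tool_rot: [[-0.999, 0.001, 0.051], [-0.051, 0.0, -0.999], [-0.001, -1.0, -0.0]]
force: [2.7, 1.3, 5.5]
width: -0.1
```

```bash
python3 -m inch '[[-1,[0,1,0],0],[-1,[0,2,0],0],[-1,[0,3,0],0],[-1,[0,4,0],0],[-1,[0,5,0],0],[-1,[0,5,0],0],[-1,[0,5,0],0],[-1,[0,5,0],0]]'; python3 - <<'E'
from h import *
for i in range(6):
    grab_frame('side') if i else 0
    print(get_state()['force'].round(1),get_state()['eef_pos'].round(1))
E
```

```text
time: 5.8
eef_pos: [397.0, 193.6, 34.5]
tool_rot: [[-0.999, 0.002, 0.05], [-0.05, 0.001, -0.999], [-0.002, -1.0, -0.0]]
force: [4.2, 1.4, 8.6]
width: -0.2
[4.2 1.4 8.6] [397.  193.6  34.5]
[4.6 0.8 8.4] [397.  193.6  34.5]
[5.3 0.9 8.8] [397.  193.6  34.5]
[4.  0.8 8.8] [397.  193.6  34.5]
[4.7 0.8 8.6] [397.  193.6  34.5]
[4.7 0.6 8.3] [397.  193.6  34.5]
```

```bash
python3 -m inch '[[-1,[0,0.3,0],0],[-1,[0,0.7,0],0],[-1,[0,1,0],0],[-1,[0,1.4,0],0],[-1,[0,1.5,0],0],[-1,[0,1.5,0],0],[-1,[0,1.5,0],0],[-1,[0,1.5,0],0]]'
python3 -m inch '[[-1,[0,0.2,0],0],[-1,[0,0.4,0],0],[-1,[0,0.6,0],0],[-1,[0,0.8,0],0],[-1,[0,0.8,0],0],[-1,[0,0.8,0],0],[-1,[0,0.8,0],0],[-1,[0,0.8,0],0]]'
```

```text
time: 6.85
eef_pos: [397.2, 193.6, 33.2]
tool_rot: [[-0.999, 0.002, 0.05], [-0.05, 0.001, -0.999], [-0.002, -1.0, -0.001]]
force: [4.6, 0.3, 12.9]
width: -0.4
time: 7.65
eef_pos: [397.3, 193.6, 32.7]
tool_rot: [[-0.999, 0.002, 0.05], [-0.05, 0.001, -0.999], [-0.002, -1.0, -0.001]]
force: [3.2, 0.0, 26.3]
width: 0.0
```

The left leaf takes about 10 N just before the stop and hit the stop at 26 N, so it's stiff. Releasing it and going to the middle one.

```bash
python3 -m inch '[[-1,[0,-10,0],0],[-1,[0,-43,0],0],[-1,[-5,-60,20],0],[-1,[-18,-60,65],0],[-1,[-31,-60,114],0],[-1,[-44,-60,161],0],[-1,[-53,-50,196],0],[-1,[-53,-43,196],0]]'
python3 -m inch '[[-1,[0,8,0],0],[-1,[0,16,0],0],[-1,[0,21,0],0],[-1,[0,24,0],0],[-1,[0,25,0],0],[-1,[0,25,0],0],[-1,[0,25,0],0],[-1,[0,25,0],0]]'
python3 - <<'E'
from h import *
for n in('wrist','side'):
    p,d=grab_frame(n);save(n+'2',p,None,1.5) if n=='wrist' else save(n+'2',p,(230,160,360,300),4)
E
```

```text
time: 8.45
eef_pos: [459.6, -4.5, 74.4]
tool_rot: [[-0.999, -0.0, 0.044], [-0.044, -0.002, -0.999], [0.0, -1.0, 0.002]]
force: [0.2, 0.2, 0.1]
width: -0.2
time: 9.25
eef_pos: [459.3, 0.5, 50.2]
tool_rot: [[-0.999, 0.0, 0.051], [-0.051, 0.0, -0.999], [-0.0, -1.0, -0.0]]
force: [0.2, 0.1, 0.1]
width: 0.2
```

View pics/wrist2.png

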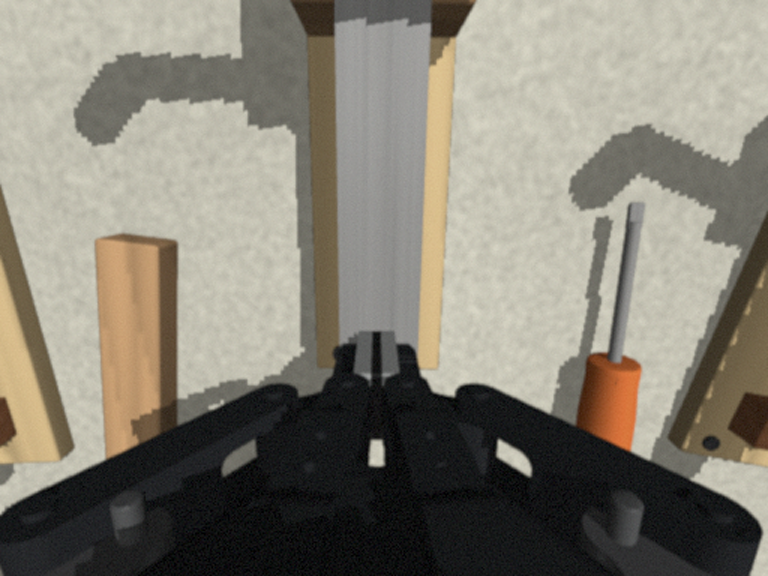

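View pics/side2.png

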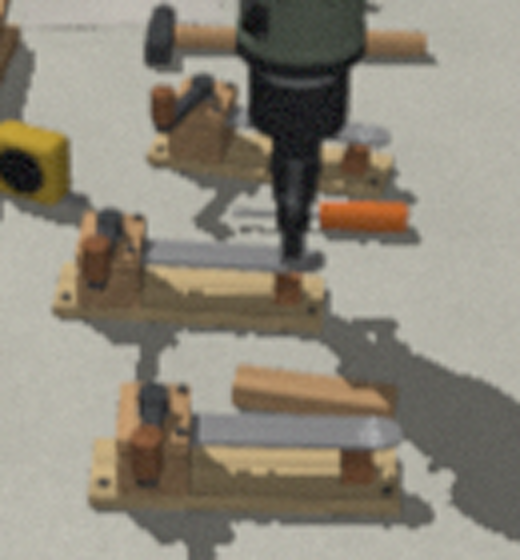

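The left leaf has sprung back. The fingertips are centred on the middle leaf at (376,340), at leaf height, so I'll press.

```bash
python3 -m inch '[[-1,[0,2,0],0],[-1,[0,4,0],0],[-1,[0,6,0],0],[-1,[0,8,0],0],[-1,[0,9,0],0],[-1,[0,10,0],0],[-1,[0,10,0],0],[-1,[0,10,0],0]]'
python3 -m inch '[[-1,[0,1,0],0],[-1,[0,2,0],0],[-1,[0,3,0],0],[-1,[0,4,0],0],[-1,[0,5,0],0],[-1,[0,5.5,0],0],[-1,[0,5.5,0],0],[-1,[0,5.5,0],0]]'
python3 - <<'E'
from h import *
for i in range(4):
    grab_frame('side');print(get_state()['force'].round(1),get_state()['eef_pos'].round(1))
E
```

```text
time: 10.15
eef_pos: [459.5, 0.4, 40.1]
tool_rot: [[-0.999, 0.001, 0.051], [-0.051, 0.0, -0.999], [-0.001, -1.0, -0.0]]
force: [0.9, -0.6, 8.0]
width: -0.1
time: 10.95
eef_pos: [460.0, 0.4, 34.8]
tool_rot: [[-0.999, 0.002, 0.051], [-0.051, 0.0, -0.999], [-0.002, -1.0, -0.0]]
force: [2.6, 1.0, 13.3]
width: -0.1
[ 2.4 -0.1 12.4] [4.60e+02 4.00e-01 3.48e+01]
[ 3.   0.4 12.1] [4.599e+02 4.000e-01 3.480e+01]
[ 3.2  0.4 12. ] [4.60e+02 4.00e-01 3.48e+01]
[ 1.8  0.  11.9] [4.60e+02 4.00e-01 3.48e+01]
```

```bash
python3 -m inch '[[-1,[0,0.4,0],0],[-1,[0,0.8,0],0],[-1,[0,1.2,0],0],[-1,[0,1.5,0],0],[-1,[0,1.8,0],0],[-1,[0,1.8,0],0],[-1,[0,1.8,0],0],[-1,[0,1.8,0],0]]'
python3 -m inch '[[-1,[0,0.2,0],0],[-1,[0,0.4,0],0],[-1,[0,0.6,0],0],[-1,[0,0.7,0],0],[-1,[0,0.7,0],0],[-1,[0,0.7,0],0],[-1,[0,0.7,0],0],[-1,[0,0.7,0],0]]'
```

```text
time: 11.95
eef_pos: [460.1, 0.4, 33.1]
tool_rot: [[-0.999, 0.002, 0.051], [-0.051, 0.0, -0.999], [-0.002, -1.0, -0.0]]
force: [2.7, 1.0, 14.5]
width: 0.2
time: 12.75
eef_pos: [460.2, 0.4, 32.6]
tool_rot: [[-0.999, 0.003, 0.051], [-0.051, 0.0, -0.999], [-0.003, -1.0, -0.0]]
force: [1.3, 0.0, 21.5]
width: -0.2
```

The middle leaf takes about 13–14 N near the stop and reached the stop at 21 N, so it's stiff too. Next, the right one.

```bash
python3 -m inch '[[-1,[0,-10,0],0],[-1,[0,-43,0],0],[-1,[5,-60,20],0],[-1,[18,-60,65],0],[-1,[31,-60,110],0],[-1,[44,-60,155],0],[-1,[53,-50,192],0],[-1,[53,-43,192],0]]'
python3 -m inch '[[-1,[0,8,0],0],[-1,[0,16,0],0],[-1,[0,21,0],0],[-1,[0,24,0],0],[-1,[0,25,0],0],[-1,[0,25,0],0],[-1,[0,25,0],0],[-1,[0,25,0],0]]'
python3 - <<'E'
from h import *
for n in('wrist','side'):
    p,d=grab_frame(n);save(n+'3',p,None,1.5) if n=='wrist' else save(n+'3',p,(230,160,360,300),4)
E
```

```text
time: 13.55
eef_pos: [414.3, -198.9, 74.4]
tool_rot: [[-0.999, -0.001, 0.044], [-0.044, -0.002, -0.999], [0.001, -1.0, 0.002]]
force: [0.6, 1.4, 0.4]
width: -0.3
time: 14.35
eef_pos: [416.1, -194.1, 50.2]
tool_rot: [[-0.999, 0.0, 0.051], [-0.051, -0.0, -0.999], [-0.0, -1.0, 0.0]]
force: [-0.5, 0.7, 0.1]
width: -0.1
```

View pics/wrist3.png

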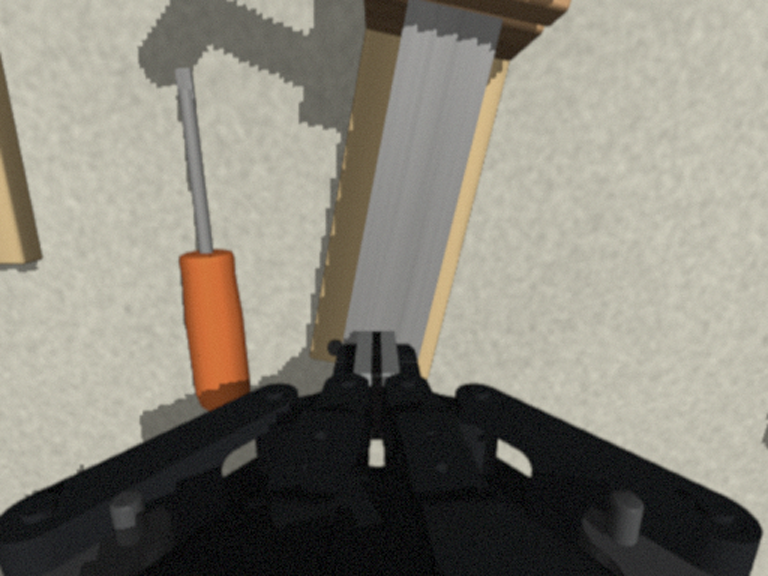

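View pics/side3.png

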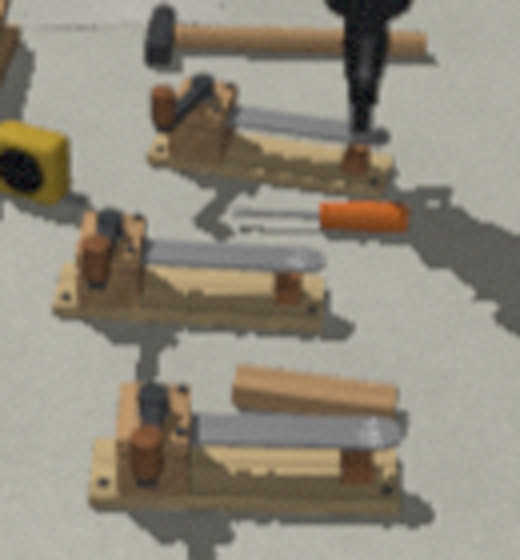

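The fingertips are on the right leaf at (376,340), over the leaf (x 345–425), and the middle leaf is back up. Pressing.

```bash
python3 -m inch '[[-1,[0,2,0],0],[-1,[0,4,0],0],[-1,[0,6,0],0],[-1,[0,8,0],0],[-1,[0,9,0],0],[-1,[0,10,0],0],[-1,[0,10,0],0],[-1,[0,10,0],0]]'
python3 -m inch '[[-1,[0,1,0],0],[-1,[0,2,0],0],[-1,[0,3,0],0],[-1,[0,4,0],0],[-1,[0,5,0],0],[-1,[0,5.5,0],0],[-1,[0,5.5,0],0],[-1,[0,5.5,0],0]]'
python3 - <<'E'
from h import *
for i in range(4):
    grab_frame('side');print(get_state()['force'].round(1),get_state()['eef_pos'].round(1))
E
```

```text
time: 15.25
eef_pos: [416.0, -194.1, 40.0]
tool_rot: [[-0.999, 0.0, 0.051], [-0.051, 0.0, -0.999], [-0.0, -1.0, -0.0]]
force: [1.5, -0.9, 2.0]
width: 0.6
time: 16.05
eef_pos: [416.0, -194.0, 34.5]
tool_rot: [[-0.999, 0.0, 0.051], [-0.051, 0.0, -0.999], [-0.0, -1.0, -0.0]]
force: [2.8, 0.3, 3.8]
width: 0.0
[ 1.5 -0.8  4.4] [ 416.  -194.1   34.5]
[ 2.2 -1.7  3.8] [ 416.  -194.    34.5]
[ 3.4 -0.   3.1] [ 416.  -194.    34.5]
[1.9 0.1 4.3] [ 416.  -194.    34.5]
```

```bash
python3 -m inch '[[-1,[0,0.4,0],0],[-1,[0,0.8,0],0],[-1,[0,1.2,0],0],[-1,[0,1.5,0],0],[-1,[0,1.6,0],0],[-1,[0,1.6,0],0],[-1,[0,1.6,0],0],[-1,[0,1.6,0],0]]'
python3 -m inch '[[-1,[0,0.2,0],0],[-1,[0,0.4,0],0],[-1,[0,0.6,0],0],[-1,[0,0.7,0],0],[-1,[0,0.7,0],0],[-1,[0,0.7,0],0],[-1,[0,0.7,0],0],[-1,[0,0.7,0],0]]'
```

```text
time: 17.05
eef_pos: [416.1, -194.1, 33.0]
tool_rot: [[-0.999, 0.0, 0.051], [-0.051, -0.0, -0.999], [-0.0, -1.0, 0.0]]
force: [2.4, -0.8, 7.0]
width: 0.2
time: 17.85
eef_pos: [416.1, -194.1, 32.6]
tool_rot: [[-0.999, 0.001, 0.051], [-0.051, -0.0, -0.999], [-0.001, -1.0, 0.0]]
force: [0.8, 0.7, 16.4]
width: -0.1
```

The right leaf takes only about 4 N just before the stop and reached the stop at 16 N, so it's the softest. I'll let it go and rise, then move to the near side of its knob.

```bash
python3 -m inch '[[-1,[0,-10,0],0],[-1,[0,-50,0],0],[-1,[0,-96,0],0],[-1,[-30,-100,-11],0],[-1,[-70,-100,-26],0],[-1,[-110,-100,-41],0],[-1,[-140,-100,-52],0],[-1,[-140,-100,-52],0]]'
python3 - <<'E'
from h import *
p,d=grab_frame('wrist');save('wrist4',p,None,1.5);p,d=grab_frame('top');save('top4',p,(145,165,310,255),4.8);p,d=grab_frame('side');save('side4',p,(200,140,360,260),4)
s=get_state();print(s['qpos'],s['eef_pos'])
c=calibration('wrist')
E
```

```text
time: 18.65
eef_pos: [555.5, -132.2, 131.8]
tool_rot: [[-0.999, 0.0, 0.054], [-0.054, 0.001, -0.999], [-0.001, -1.0, -0.001]]
force: [-0.3, -0.3, 0.2]
width: 0.1
[ 10.41800178  47.47742749   0.25183374  93.09777857  -0.25807058
  39.51311366 -76.32803062] [ 552.15334975 -135.41384784  132.06682536]
```

View pics/wrist4.png

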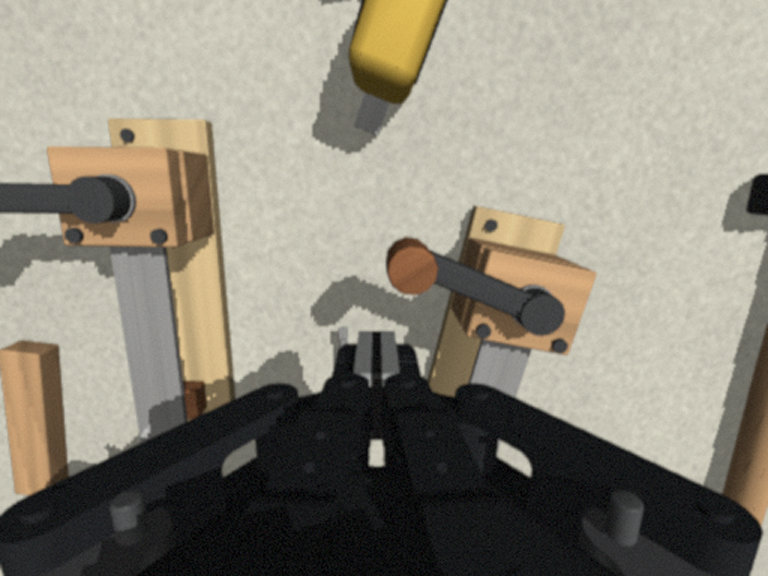

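View pics/side4.png

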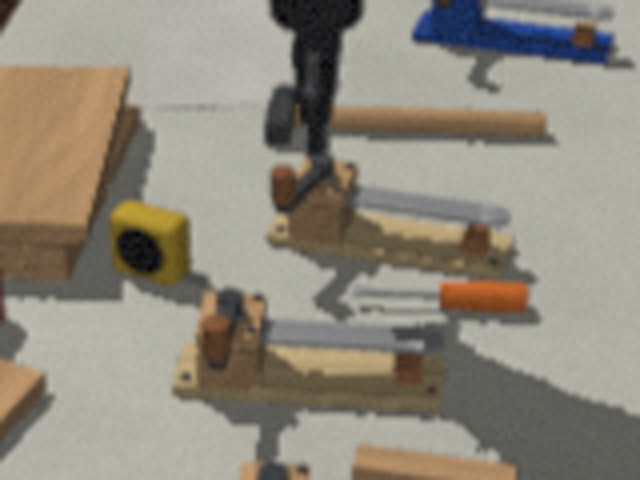

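In the wrist view the right jig's knob is at (412,262) and its pivot at (541,310). The leaf has sprung back. I'll check the knob position by ray.

```bash
python3 - <<'E'
from h import *
c=calibration('wrist')
print(onz(c,412/1.5,268/1.5,109),onz(c,541/1.5,313/1.5,79))
E
```

```text
[ 581.43912287 -149.55720274  109.        ] [ 554.61975858 -220.57891092   79.        ]
```

```bash
python3 -m inch '[[-1,[8,5,0],0],[-1,[8,15,0],0],[-1,[8,25,0],0],[-1,[8,35,0],0],[-1,[8,42,0],0],[-1,[8,46,0],0],[-1,[8,46,0],0],[-1,[8,46,0],0]]'
python3 -m inch '[[-1,[-3,0,4],0],[-1,[-6,0,7],0],[-1,[-12,0,8],0],[-1,[-19,0,9],0],[-1,[-25,0,9],0],[-1,[-31,0,11],0],[-1,[-37,0,13],0],[-1,[-37,0,13],0]]'
python3 - <<'E'
from h import *
p,d=grab_frame('wrist');save('wrist5',p,None,1.5);p,d=grab_frame('side');save('side5',p,(200,140,360,260),4)
E
```

```text
time: 19.6
eef_pos: [545.3, -135.4, 86.3]
tool_rot: [[-0.999, 0.0, 0.051], [-0.051, 0.0, -0.999], [-0.0, -1.0, -0.0]]
force: [-1.0, -1.2, 0.3]
width: -0.1
time: 20.4
eef_pos: [583.6, -146.5, 86.1]
tool_rot: [[-0.999, 0.001, 0.051], [-0.051, 0.0, -0.999], [-0.001, -1.0, -0.0]]
force: [-0.0, -0.3, 0.2]
width: -0.1
```

View pics/wrist5.png

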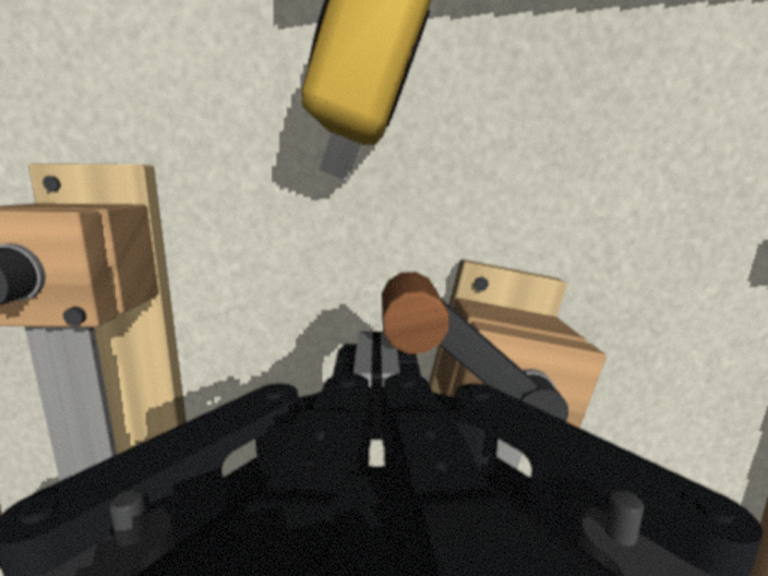

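View pics/side5.png

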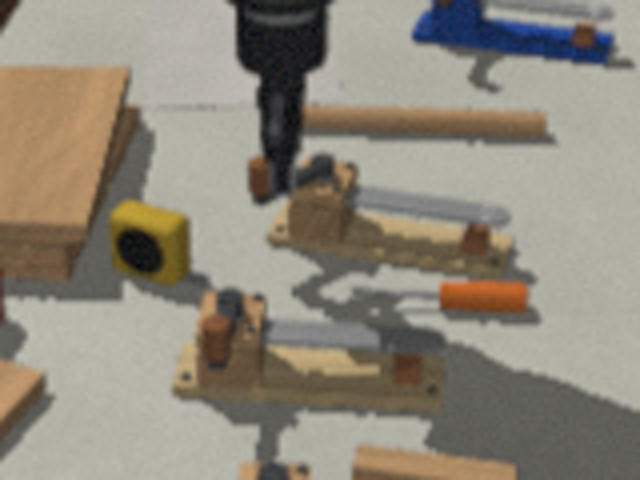

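The knob (415,315) has moved along ahead of the fingers, so I'll carry on round the arc.

```bash
python3 -m inch '[[-1,[-8,0,2],0],[-1,[-16,0,7],0],[-1,[-23,0,14],0],[-1,[-29,0,21],0],[-1,[-35,0,29],0],[-1,[-39,0,34],0],[-1,[-39,0,34],0],[-1,[-39,0,34],0]]'
python3 - <<'E'
from h import *
p,d=grab_frame('wrist');save('wrist6',p,None,1.5);print(get_state()['force'])
c=calibration('wrist');np.save('cw6.npy',c['pose'])
E
```

```text
time: 21.3
eef_pos: [623.4, -178.2, 86.2]
tool_rot: [[-0.999, 0.0, 0.051], [-0.051, 0.0, -0.999], [-0.0, -1.0, -0.0]]
force: [0.0, -0.5, -0.6]
width: 0.3
[-0.23799234  0.32733343  0.04999967]
```

View pics/wrist6.png

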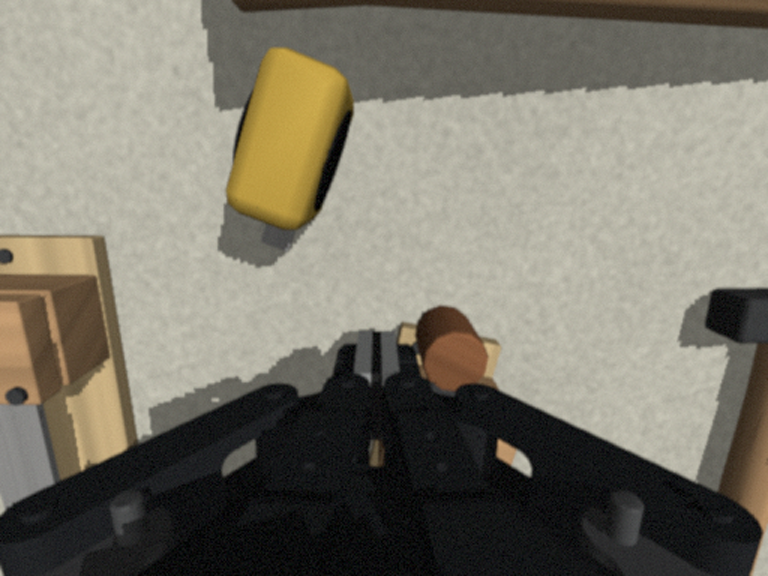

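```bash
python3 - <<'E'
from h import *
c=calibration('wrist');k=onz(c,456/1.5,360/1.5,109);print(k)
for p in((559,-217),(560,-216),(558,-218)):
    b=np.degrees(np.arctan2(k[1]-p[1],k[0]-p[0]));print(b,np.radians(81.4-b),np.hypot(k[0]-p[0],k[1]-p[1]))
E
```

```text
[ 632.92034104 -204.07233052  109.        ]
9.91993536871165 1.2475624773543283 75.04226447548922
9.289673697289778 1.2585626186697627 73.88941356224268
10.531053653490163 1.236896451165803 76.20392036271106
```

The lever is already at about 1.25 rad. I'll push about 9 mm more, then back away to +y and rise.

```bash
python3 -m inch '[[-1,[0,0,2],0],[-1,[-1,0,4],0],[-1,[-1,0,6],0],[-1,[-1,0,8],0],[-1,[-1,0,9],0],[-1,[-1,0,9],0],[-1,[-1,0,9],0],[-1,[-1,0,9],0]]'
python3 -m inch '[[-1,[0,0,-4],0],[-1,[0,0,-12],0],[-1,[0,-5,-20],0],[-1,[0,-30,-25],0],[-1,[0,-70,-25],0],[-1,[10,-110,-25],0],[-1,[30,-140,-25],0],[-1,[50,-150,-25],0]]'
python3 -m inch '[[-1,[40,-5,0],0],[-1,[80,-10,0],0],[-1,[120,-10,0],0],[-1,[150,-10,0],0],[-1,[170,-10,0],0],[-1,[170,-10,0],0],[-1,[170,-10,0],0],[-1,[170,-10,0],0]]'
python3 - <<'E'
from h import *
p,d=grab_frame('wrist');save('wrist7',p,None,1.5);p,d=grab_frame('side');save('side7',p,None,1.5);p,d=grab_frame('top');save('top7',p,(100,100,330,260),3.4)
c=calibration('top');np.savez('top7.npz',p=p,d=d)
E
```

```text
time: 22.15
eef_pos: [624.8, -187.6, 86.1]
tool_rot: [[-0.999, -0.0, 0.051], [-0.051, -0.0, -0.999], [0.0, -1.0, 0.0]]
force: [-0.1, -0.8, 0.8]
width: 0.3
time: 22.95
eef_pos: [573.9, -164.4, 239.4]
tool_rot: [[-0.999, 0.004, 0.051], [-0.051, -0.001, -0.999], [-0.004, -1.0, 0.001]]
force: [-0.1, -0.1, -0.5]
width: -0.3
time: 23.75
eef_pos: [404.6, -173.3, 246.3]
tool_rot: [[-0.999, 0.0, 0.052], [-0.052, 0.0, -0.999], [-0.001, -1.0, -0.0]]
force: [0.2, 0.0, 0.0]
width: -0.0
```

View pics/top7.png

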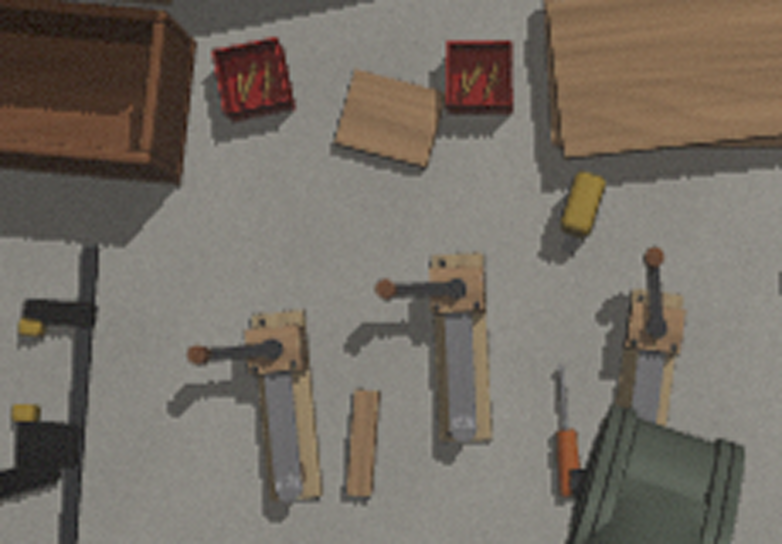

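View pics/wrist7.png

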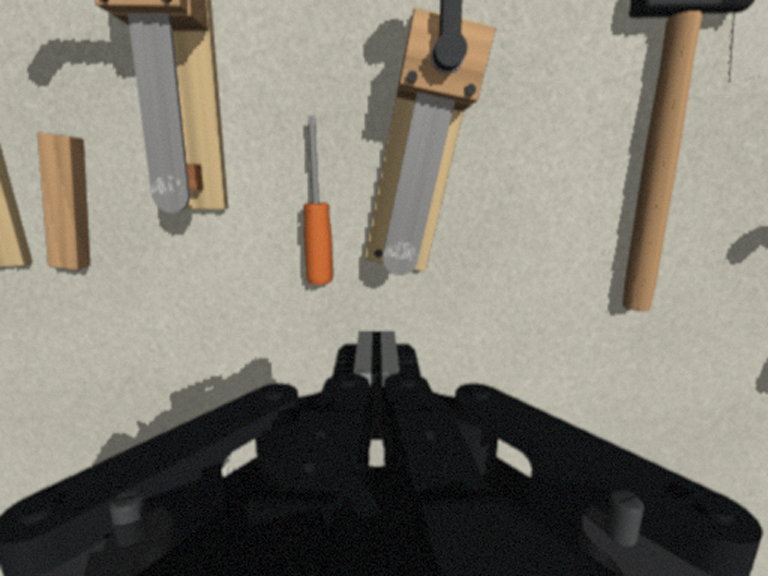

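View pics/side7.png

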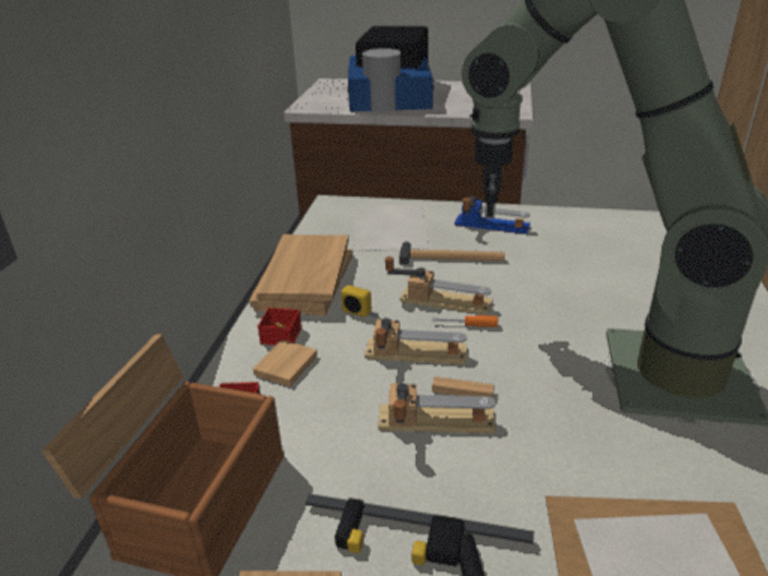

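The top view shows the right lever along its jig, with the knob at (654,256). The other two levers are unmoved at (386,288) and (198,354), and the bystanders are in place. One number check before I hand in.

```bash
python3 - <<'E'
from h import *
c=calibration('top')
k=onz(c,100+654/3.4,100+256/3.4,109);p=np.array([559,-217]);b=np.degrees(np.arctan2(k[1]-p[1],k[0]-p[0]));print(k,b,np.radians(81.4-b))
s=get_state();print(s['eef_pos'],s['force'],np.abs(s['qvel']).max())
job_done()
E
```

```text
[ 632.86137798 -212.35893268  109.        ] 3.5954438261385944 1.3579456782867634
[ 404.35870329 -173.40681524  246.06213047] [ 0.35404922  0.07528593 -0.3123824 ] 0.20815923873067907
the job is handed in; nothing more can be done
```

The right-hand leaf is the soft one, and its clamp lever now stands open at about 1.36 rad, short of its 1.45 rad end stop but past the required 1.1. I handed the job in at about 24 s of the 67 s allowed; no verdict was reported.

| Leaf (left to right) | Force near the stop | Peak reading at the stop |
|---|---|---|
| Left | about 9–10 N | 26 N |
| Middle | about 13–14 N | 21 N |
| Right | about 4 N | 16 N |

I pressed each leaf to its stop in small steps, held it there and released it. I then pushed the right leaf's lever open with the shut fingers and backed the arm clear.

**Last checks:** the final pictures show the left and middle levers still clamped, all three leaves back up and the bystanders where they were. The arm stands about 246 mm up, touching nothing, with force readings near zero. No check failed. The knob positions from the side, top and wrist cameras differed by up to about 7 mm, which did not affect the push.

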